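# Slide the diet card into its frame on the overbed table

### The arm

A 7-joint arm with a two-finger parallel gripper is mounted at the origin on a cart in front of the work surface, level with it; the furniture and walls round the work are solid. World frame = base frame: x ahead of the robot, y to its left, z up, the work surface at z = 0. Lengths are in m, angles in rad, forces in N, time in s.
With the tool pointing down it reaches from about 0.4 to 0.85 m from the base axis. Payload 6.9 kg.
Tool frame: the origin (TCP) lies between the finger pads; the fingertips stand 8 mm ahead of it and the grasp point (between the pads) lies 11 mm behind it; z points along the fingers, y is the line along which they close (so a half turn about z gives the same grasp; the last joint's range is limited). The gripper opens to 85 mm and grips with 20 to 120 N. Pads are 22 mm wide; open, the fingers measure 114 mm over their backs; the gripper's body (76 mm by 85 mm) begins 54 mm behind the grasp point. The pads swing forward as they close: fully open they stand 13 mm farther back than shut.
Start: joints at [1.438, 0.507, -0.238, 1.5, 0.126, 1.149, -0.155], TCP at [0.148, -0.607, 0.239] pointing down, gripper open.
Joint ranges: [-3.08, 3.08], [-0.24, 2.05], [-1.43, 1.35], [0, 2.5], [-1.52, 4.66], [0.17, 1.96], [-2.89, 2.89]. Speed limits (rad/s): [2.39, 2.39, 3.14, 3.14, 3.14, 3.14, 3.14].

### API

Orientations are given as a rotation vector (axis times angle).
In Python, from plant import get_state, read_camera, job_done gives the robot as it stands.
- The arm moves only by the tool drive_tool, never from a script. Its arguments are lists of equal length, an entry for each row: "gripper": the opening, from 0 (shut) to 1 (fully open); "linear": the shift along the tool's x, y, z in units of 25 mm (1.0 is 25 mm), a list of three; "yaw": the turn about the tool's z in units of 5 degrees (1.0 is 5 degrees). A call has 1 to 20 rows; each row shifts and turns the commanded pose from where the row before left it, along the tool's axes as they then stand; what a row does not reach is not made up. A row lasts 1/12 s, in which the tool goes at most 41.7 mm and 7.16 degrees, less where a joint would pass 70% of its speed; a pose out of reach is approached as far as the arm can. A call is refused whole if a number of a shift passes 1 or a number of a turn 1, either way. A call with a gripper value outside its range is refused whole. The fingers move at their own pace and stop on an object; "squeeze" is the grip in N (left out, the last holds). Time passes only in rows, so rows that do not move let the fingers close. It gives the time, the measured TCP pose, the force, the opening and the grip force at its end, in the units of the state.
- get_state(): the state, without advancing time (a new reading comes with each control period).
- read_camera(name): name is "scene" or "top"; returns a dict with "pixels" (480x640x3 uint8, red, green, blue), "fx", "fy", "cx", "cy" (pixels), "k1" (the pictures are not rectified: a ray, as slopes to the right and down, at radius r is drawn at 1 + k1 r^2 times it, then the intrinsics apply), "R" (3x3) and "t" (3): a world point X has camera coordinates R X + t. Camera axes: x right, y down, z forward; pixel columns grow to the right and rows downward; lengths in m; the calibration is good to about 2 mm. A picture is of the moment at which its call begins. There is no depth.
- job_done(): hands the job in; it is judged then, once.
The state is a dict: "time": time; "joints": joint angles; "qvel": joint speeds; "effort": joint torques, N m; "tcp_pos": TCP position; "tool_rot": TCP orientation; "wrist_force": force on the tool from outside, world axes, zero at the start; "moment": the same for the moment, N m; "gripper_width": finger opening in m; "grasp_force": force on a finger pad.
Only numpy, scipy, OpenCV 4.12 (cv2) and the standard library are available. Lean on these libraries where they do the work, as an engineer would, in place of code of your own. Each camera call takes 0.05 s, during which the arm holds its last target. There are 200 camera calls.

### The job

The patient's diet card lies flat on the overbed table, tucked up against the side of a book. Press your fingertips on the card's face, draw it away from the book and slide it flat across the table, thin green line first, into the open mouth of the metal card frame, right home against the end stop so that the red sprung catch clicks out into the notch in the card's edge, then let go. Do not lift or tip the card, and leave the book, the mug and the water glass where they stand.

Things in the scene. Friction and masses are not known exactly. Their poses are not given: they have to be found in the camera images.
- card_centre (a point): Centre, half-way up, of the loose diet card: white rigid board 148 (x) x 105 (y) x 4 mm, 80 g, too wide to grasp. +x points to its front end (thin green line, goes in first); wide green band at the rear. Friction of its matt face with fingers is about 1, of its glide-coated back on the table 0.06. At the start its rear edge lies 2 to 4 mm off the book's side: no finger fits behind.
- frame: Fixed U-shaped metal card frame, 9 mm high, no floor. Origin on the table, where the middle of a card that is home lies; +x is the way in, z up. Straight rails from x = -62 to the end stop's face at +75.5 mm, inner faces at y = +-54 mm (channel 3 mm wider than the card). Lips 6.5 mm above the table overhang the rails by 6 mm and the stop by 4 mm; the 96 mm wide window between is open to fingers.
- frame_mouth (a point): Centre of the start of the straight channel, on the frame's axis, 62 mm before (-x) its origin, 2 mm above the table. Before it the rails flare out over 25 mm to about 128 mm inside width. When home, the card's rear edge stands 12 mm out of the straight channel, between the flares.
- catch (a joint): Red sprung catch in the frame's -y rail at x = +45 mm: 0 = out, its round nose 5 mm into the channel; grows as it is pressed back (at most 0.0075 m). Spring 2.4 N at 0, 3.9 N at 5 mm. A card's front corner meets it some 30 mm before home; forcing it past takes about 2 to 5 N along the frame, so press firmly (about 15 N). It reads 2 to 5 mm on the plain edge, about 0 in a notch.
- book: Closed hardback book lying flat, loose, 246 mm long (x) x 160 mm wide (y) x 29 mm high, 0.42 kg; origin under its middle. Its side at y = -80 mm faces the card. A bystander.
- mug: Loose pale stoneware mug, 120 mm across, 103 mm high, with a handle; origin under its centre. A bystander.
- glass: Loose tall clear water glass, 69 mm across, 189 mm high; origin under its centre. A bystander.
- card_notch (a point): Centre of the notch in the card's -y long side, 45 mm ahead (+x) of the card's centre: 18 mm long, 8 mm deep (a like one is in the +y side). The catch springs out into it when the card is home.
Things that resemble listed ones, but are neither listed nor needed, are in the scene too. What is shaped like the part that bears card_centre but yellow is not meant.

How it is judged:
On the way, in this order (a step that is already met when the one before it is completed fails the run):
1. the card is drawn at least 30 mm away from where it lay by the book, flat on the table (distance of card_centre from where it was at the start of the episode above 0.03 m and height (world z) of card_centre below 0.008 m), for 0.05 s.
2. the front end of the card has entered between the rails (x of card_centre in the frame of frame above -0.115 m and angle between the x axis of card_centre and the x axis of frame, either way round below 0.12 rad and y of card_centre in the frame of frame between -0.012 and 0.012 m), for 0.05 s.
At the end, for the whole second after the job is handed in: the card lies flat in the frame, home against the end stop (centre within 3 mm of its home place along the frame and 4 mm across, in line within 0.05 rad), with the catch sprung out into the notch (reading under 1.2 mm) (x of card_centre in the frame of frame between -0.003 and 0.004 m and y of card_centre in the frame of frame between -0.004 and 0.004 m and angle between the x axis of card_centre and the x axis of frame, either way round below 0.05 rad and angle between card_centre's own z axis and vertical below 0.05 rad and value of joint catch below 0.0012 m); the robot touches nothing.
It fails at once if the card is lifted more than 25 mm off the table or tipped by more than 0.3 rad (height (world z) of card_centre above 0.027 m or angle between card_centre's own z axis and vertical above 0.3 rad).
It fails at once if the book is shoved more than 20 mm (distance of book from where it was at the start of the episode above 0.02 m).
It fails at once if the mug or the water glass is moved more than 20 mm or tipped (distance of any of mug, glass from where it was at the start of the episode above 0.02 m or angle between any of mug, glass's own z axis and vertical above 0.2 rad).
It also fails if it takes over 58 s, if anything falls off the work surface, if the arm or the gripper's body presses on something with over 40 N, if the wrist force passes 120 N, or if a joint passes its speed limit or range.

## Working session

There is one attempt and no reset: what is moved stays moved. The work goes in short steps, Python scripts to look and compute and a tool call to move; the robot and the scene stay as the last step left them, time stands still between calls to the robot, and variables do not carry over. Pictures are saved under pics/ and viewed, at most 10 in all, crops included, and the job is handed in when it is done.

Besides the shell and the picture viewer there is one more tool, called as a command line: name --pt "numbers of a row" for each row, then --argument value for the rest. drive_tool: Moves the arm, as the interface text tells. Its arguments: {"type":"object","properties":{"gripper":{"type":"array","items":{"type":"number"}},"linear":{"type":"array","items":{"type":"array","items":{"type":"number"}}},"yaw":{"type":"array","items":{"type":"number"}},"squeeze":{"type":"number"}},"required":["gripper","linear","yaw"]}

```bash
mkdir -p pics
cat > h.py <<'E'
import numpy as np, cv2
from plant import get_state, read_camera, job_done
def grab(n,f):
    c=read_camera(n); cv2.imwrite(f'pics/{f}.png',cv2.cvtColor(c['pixels'],cv2.COLOR_RGB2BGR))
    np.savez(f'pics/{f}.npz',**{k:np.array(v) for k,v in c.items()}); return c
def load(f): return np.load(f'pics/{f}.npz')
def p2w(c,uv,z=0.):
    uv=np.atleast_2d(uv).astype(float); R,t=c['R'],c['t']; o=-R.T@t; out=[]
    for u,v in uv:
        d=np.array([(u-c['cx'])/c['fx'],(v-c['cy'])/c['fy']]); s=d.copy()
        for _ in range(30): s=d/(1+c['k1']*(s@s))
        r=R.T@np.array([s[0],s[1],1]); out.append(o+r*(z-o[2])/r[2])
    return np.array(out)
def w2p(c,X):
    X=np.atleast_2d(X)@c['R'].T+c['t']; s=X[:,:2]/X[:,2:]; s=s*(1+c['k1']*(s**2).sum(1,keepdims=True))
    return np.c_[s[:,0]*c['fx']+c['cx'],s[:,1]*c['fy']+c['cy']]
E
python3 - <<'E'
from h import *
a=grab('scene','s0');b=grab('top','t0');print(get_state())
for c in(a,b):print(c['fx'],c['k1'],-c['R'].T@c['t'])
E
```

```text
{'time': 0.1, 'joints': array([ 1.43750691,  0.50825644, -0.23755523,  1.501016  ,  0.1256974 ,
        1.14889759, -0.15481152]), 'qvel': array([-8.99272736e-05, -2.10786343e-03,  9.76872567e-04, -1.92587969e-03,
       -7.15620267e-04, -3.18574764e-04,  2.98480196e-04]), 'effort': array([-5.39387474e-03, -6.21839190e+01, -2.19447881e+00, -2.50205201e+01,
        1.26272097e-02,  7.81627663e-03,  3.04751484e-05]), 'tcp_pos': array([ 0.1476706 , -0.6068632 ,  0.23852157]), 'tool_rot': array([-3.11765984e+00, -3.74039349e-01,  3.17181424e-04]), 'wrist_force': array([-0.15543901,  0.72073524,  0.31020434]), 'moment': array([ 0.00588249, -0.03585704,  0.04824596]), 'grasp_force': 0.0, 'gripper_width': 0.08560030545370985}
495.89370107467937 0.00907829344950237 [-0.11672918  0.61672459  0.59165597]
620.4080398289716 -0.16643460320544273 [ 0.23064257 -0.03327163  1.66387916]
```

View pics/t0.png

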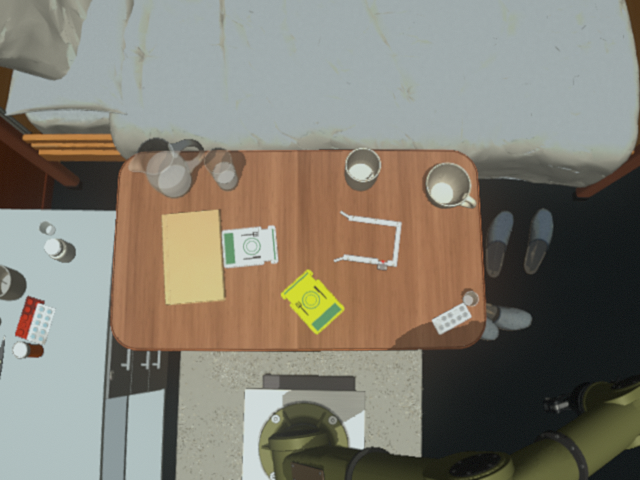

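View pics/s0.png

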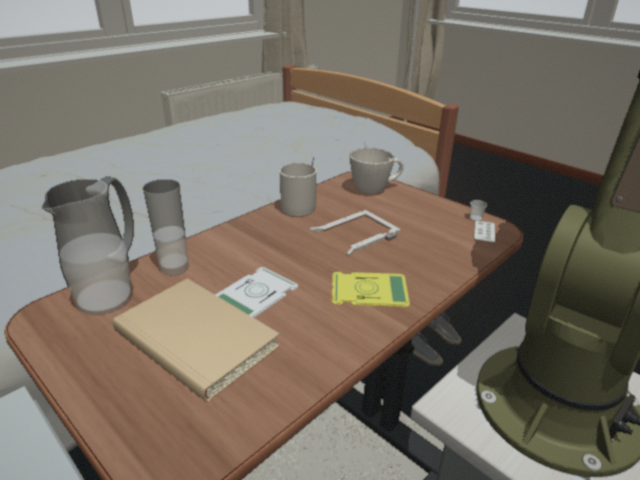

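Candidates: the white card at top pixel (250,247), with its wide green band next to the book and its thin line to the right, and the yellow decoy at (313,302). I choose the white card. The frame is at (370,240), its mouth opening left and the red catch at (383,265). The glass is at (224,175), the mugs at (362,167) and (448,185). I'll check the choice in one close crop.

Run:
```python
import cv2
a=cv2.imread('pics/t0.png')[195:285,215:415]
cv2.imwrite('pics/t0c.png',cv2.resize(a,None,fx=4,fy=4,interpolation=cv2.INTER_CUBIC))
a=cv2.imread('pics/s0.png')[195:330,210:410]
cv2.imwrite('pics/s0c.png',cv2.resize(a,None,fx=4,fy=4,interpolation=cv2.INTER_CUBIC))
```

```text
(no output)
```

View pics/t0c.png

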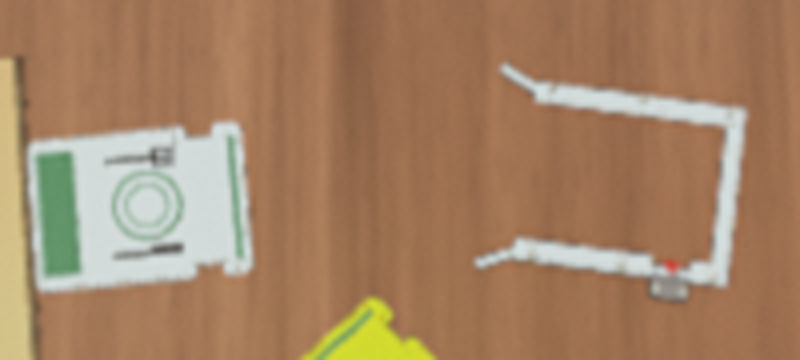

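View pics/s0c.png

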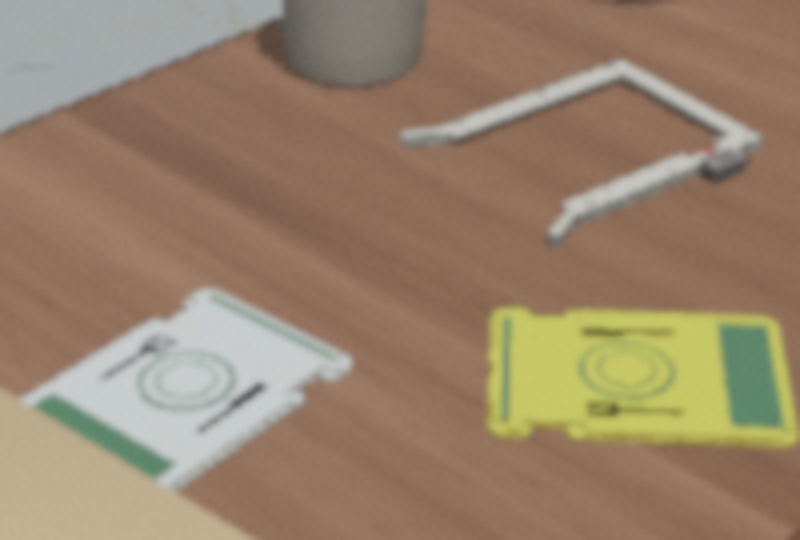

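The crops confirm it: white card corners at crop (241,123), (251,272), (29,142) and (40,291), the thin green line on the right toward the mouth, and the red catch on the frame's near rail. Next I'll fit the poses with both cameras.

```bash
cat > fit.py <<'E'
from h import *
from scipy.optimize import minimize
from scipy.ndimage import map_coordinates
g=lambda x0,x1,y0,y1,s=.0015: np.stack(np.meshgrid(np.arange(x0,x1,s),np.arange(y0,y1,s)),-1).reshape(-1,2)
def card():
    P=g(-.082,.082,-.0605,.0605); x,y=np.abs(P[:,0]),np.abs(P[:,1])
    notch=(np.abs(P[:,0]-.045)<.009)&(y>.0445)
    ins=(x<.074)&(y<.0525)&~notch
    edge=ins&((y>.0445)|(P[:,0]>.067)|((np.abs(P[:,0]-.045)<.012)&(y>.04)))
    out=~ins&(P[:,0]>-.07)
    return P[edge],P[out],.004
def frame():
    i=[g(-.062,.0755,.048,.0565),g(-.062,.0755,-.0565,-.048),g(.0715,.080,-.05,.05)]
    o=[g(-.062,.0705,.040,.0475),g(-.062,.0705,-.0475,-.040),g(.064,.071,-.048,.048)]
    return np.vstack(i),np.vstack(o),.009
def score(c,p,m):
    R=np.array([[np.cos(p[2]),-np.sin(p[2])],[np.sin(p[2]),np.cos(p[2])]]); B=cv2.GaussianBlur(c['pixels'][:,:,2].astype(float),(0,0),.5)
    f=lambda P:map_coordinates(B,w2p(c,np.c_[P@R.T+p[:2],np.full(len(P),m[2])])[:,::-1].T,order=1,mode='nearest').mean()
    return f(m[0])-f(m[1])
def fit(cs,p0,m):
    f=lambda q:-sum(score(c,q*[.01,.01,.1]+p0,m) for c in cs)
    r=minimize(f,np.zeros(3),method='Nelder-Mead',options=dict(initial_simplex=np.array([[0,0,0],[.5,0,0],[0,.5,0],[0,0,.5]]),xatol=1e-3,fatol=1e-4))
    return r.x*[.01,.01,.1]+p0,-r.fun
E
python3 - <<'E'
from fit import *
t,s=load('t0'),load('s0')
u=lambda a:(np.array(a)+.5)/4-.5+[215,195]
k=p2w(t,u([(241,123),(251,272),(29,142),(40,291)]),.004);print(k)
fr=p2w(t,u([(725,122),(712,262),(537,102),(518,238)]),.009);print(fr)
d=k[:2].mean(0)-k[2:].mean(0); pc=np.r_[k.mean(0)[:2],np.arctan2(d[1],d[0])]
d=fr[:2].mean(0)-fr[2:].mean(0);d/=np.linalg.norm(d); pf=np.r_[(fr[:2].mean(0)-.0715*d)[:2],np.arctan2(d[1],d[0])]
for n,p,m in(('card',pc,card()),('frame',pf,frame())):
  print(n,p)
  for cs in([t],[s],[t,s]):print(fit(cs,p,m))
print('book',p2w(t,[(163,213),(219,209),(225,299),(166,304)],.029))
print('glass,mug',p2w(t,[(224,185),(362,180)],0),p2w(s,[(172,268),(298,210)],0))
E
```

```text
[[0.58904485 0.09095774 0.004     ]
 [0.48607518 0.08057342 0.004     ]
 [0.5726154  0.23616815 0.004     ]
 [0.4697213  0.22339921 0.004     ]]
[[ 0.59600076 -0.24033071  0.009     ]
 [ 0.49879486 -0.23124242  0.009     ]
 [ 0.60709703 -0.11129087  0.009     ]
 [ 0.51251233 -0.09956016  0.009     ]]
card [ 0.52936418  0.15777463 -1.45746733]
(array([ 0.52969617,  0.15761798, -1.44967069]), np.float64(90.8219064692096))
(array([ 0.52977897,  0.15952305, -1.45205666]), np.float64(61.32176826037491))
(array([ 0.52974773,  0.15812338, -1.44950003]), np.float64(151.038729110051))
frame [ 0.55417208 -0.1646082  -1.66568366]
(array([ 0.5539341 , -0.1648846 , -1.68671641]), np.float64(98.88515369357687))
(array([ 0.55414427, -0.16130912, -1.69070757]), np.float64(60.414387630302954))
(array([ 0.55400898, -0.16375955, -1.68825084]), np.float64(156.20615456327067))
book [[0.61179855 0.39726993 0.029     ]
 [0.62597804 0.24313625 0.029     ]
 [0.3816156  0.2145387  0.029     ]
 [0.36380715 0.37226846 0.029     ]]
glass,mug [[ 0.70220884  0.23786239  0.        ]
 [ 0.72486061 -0.14711504  0.        ]] [[ 0.71786096  0.23235283  0.        ]
 [ 0.73387514 -0.13791803  0.        ]]
```

drive_tool --gripper '[0.6,0.6,0.6,0.6,0.6,0.6,0.6,0.6,0.6,0.6,0.6,0.6,0.6,0.6,0.6,0.6,0.6,0.6,0.6,0.6]' --pt "0.9 -0.9 0" --pt "0.9 -0.9 0" --pt "0.9 -0.9 0" --pt "0.9 -0.9 0" --pt "0.9 -0.9 0" --pt "0.9 -0.9 0" --pt "0.9 -0.9 0" --pt "0.9 -0.9 0" --pt "0.9 -0.9 0" --pt "0.9 -0.9 0" --pt "0.9 -0.9 0" --pt "0.9 -0.9 0" --pt "0.9 -0.9 0" --pt "0.9 -0.9 0" --pt "0.9 -0.9 0" --pt "0.9 -0.9 0" --pt "0.9 -0.9 0" --pt "0.9 -0.9 0" --pt "0.9 -0.9 0" --pt "0.9 -0.9 0" --yaw '[0,0,0,0,0,0,0,0,0,0,0,0,0,0,0,0,0,0,0,0]'

```text
time: 1.77
tcp_pos: [0.4789, -0.0622, 0.2391]
tool_rot: [3.119, 0.374, -0.001]
wrist_force: [1.1, -0.3, -0.4]
gripper_width: 0.0515
grasp_force: 0.0
```

```bash
cat > go.py <<'E'
import sys
from h import *
from scipy.spatial.transform import Rotation as Ro
def rel(tx,ty,hd):
    s=get_state(); R=Ro.from_rotvec(s['tool_rot']).as_matrix()
    h=np.arctan2(R[1,1],R[0,1]); d=np.array([tx,ty,s['tcp_pos'][2]])-s['tcp_pos']
    dy=np.degrees(h-hd)
    print('t',s['time'],'tcp',s['tcp_pos'].round(4),'head',h.round(4),'tilt',R[2].round(3),'F',s['wrist_force'].round(1),'w',s['gripper_width'].round(4))
    print('units xy',(R.T@d/.025).round(2),'yaw units',round(dy/5,2))
if __name__=='__main__': rel(*map(float,sys.argv[1:]))
E
python3 go.py .5297 .158 -1.4495
```

```text
Traceback (most recent call last):
  File "go.py", line 10, in <module>
    if __name__=='__main__': rel(*map(float,sys.argv[1:]))
                             ~~~^^^^^^^^^^^^^^^^^^^^^^^^^^
  File "go.py", line 8, in rel
    print('t',s['time'],'tcp',s['tcp_pos'].round(4),'head',h.round(4),'tilt',R[2].round(3),'F',s['wrist_force'].round(1),'w',s['gripper_width'].round(4))
                                                                                                                             ^^^^^^^^^^^^^^^^^^^^^^^^
AttributeError: 'float' object has no attribute 'round'
```

drive_tool --gripper '[0.6,0.6,0.6,0.6,0.6,0.6,0.6,0.6,0.6,0.6,0.6,0.6,0.6,0.6,0.6,0.6,0.6,0.6,0.6,0.6]' --pt "0.4 -0.8 0" --pt "0.4 -0.8 0" --pt "0.4 -0.8 0" --pt "0.4 -0.8 0" --pt "0.4 -0.8 0" --pt "0.4 -0.8 0" --pt "0.4 -0.8 0" --pt "0.4 -0.8 0" --pt "0.4 -0.8 0" --pt "0.4 -0.8 0" --pt "0 0 0" --pt "0 0 0" --pt "0 0 0.8" --pt "0 0 0.8" --pt "0 0 0.8" --pt "0 0 0.8" --pt "0 0 0.8" --pt "0 0 0.8" --pt "0 0 0.8" --pt "0 0 0.8" --yaw '[0,0,0,0,0,0,0,0,0,0,0.67,0.67,0,0,0,0,0,0,0,0]'

```text
time: 3.43
tcp_pos: [0.5282, 0.1542, 0.0781]
tool_rot: [3.136, 0.191, -0.001]
wrist_force: [-0.1, -0.1, 0.2]
gripper_width: 0.0512
grasp_force: 0.0
```

```bash
sed -i "s/s\['gripper_width'\].round(4)/s['gripper_width']/" go.py; python3 go.py .5297 .158 -1.4495
```

```text
t 3.4333 tcp [0.5282 0.1542 0.0781] head -1.4491 tilt [-0.001 -0.    -1.   ] F [-0.1 -0.1  0.2] w 0.05116981062093115
units xy [ 0.08 -0.14 -0.  ] yaw units 0.01
```

drive_tool --gripper '[0.6,0.6,0.6,0.6,0.6,0.6,0.6]' --pt "0.08 -0.14 0.6" --pt "0 0 0.6" --pt "0 0 0.6" --pt "0 0 0.5" --pt "0 0 0.15" --pt "0 0 0" --pt "0 0 0" --yaw '[0,0,0,0,0,0,0]'

```text
time: 4.02
tcp_pos: [0.5301, 0.1582, 0.0182]
tool_rot: [-3.136, -0.191, 0.0]
wrist_force: [-0.2, 1.3, 1.1]
gripper_width: 0.0513
grasp_force: 0.0
```

```bash
python3 go.py .5297 .158 -1.4495
```

```text
t 4.0167 tcp [0.5301 0.1582 0.0182] head -1.4489 tilt [-0. -0. -1.] F [-0.2  1.3  1.1] w 0.051349470053542984
units xy [-0.02  0.01  0.  ] yaw units 0.01
```

Now gentle steps down to contact.

drive_tool --gripper '[0.6,0.6,0.6,0.6,0.6,0.6]' --pt "0 0 0.1" --pt "0 0 0.1" --pt "0 0 0.08" --pt "0 0 0" --pt "0 0 0" --pt "0 0 0" --yaw '[0,0,0,0,0,0]'

```text
time: 4.52
tcp_pos: [0.5301, 0.1581, 0.0112]
tool_rot: [-3.136, -0.191, -0.0]
wrist_force: [-1.1, -0.3, -0.4]
gripper_width: 0.0514
grasp_force: 0.0
```

drive_tool --gripper '[0.6,0.6,0.6,0.6,0.6,0.6]' --pt "0 0 0.06" --pt "0 0 0.06" --pt "0 0 0.06" --pt "0 0 0" --pt "0 0 0" --pt "0 0 0" --yaw '[0,0,0,0,0,0]'

```text
time: 5.02
tcp_pos: [0.5308, 0.1584, 0.0087]
tool_rot: [3.136, 0.191, 0.004]
wrist_force: [-4.8, -1.7, 22.6]
gripper_width: 0.0513
grasp_force: 11.7
```

drive_tool --gripper '[0.6,0.6,0.6,0.6,0.6,0.6,0.6,0.6,0.6,0.6,0.6,0.6,0.6,0.6]' --pt "0 0.05 -0.02" --pt "0 0.1 0" --pt "0 0.2 0" --pt "0 0.25 0" --pt "0 0.25 0" --pt "0 0.25 0" --pt "0 0.25 0" --pt "0 0.25 0" --pt "0 0.2 0" --pt "0 0.1 0" --pt "0 0.05 0" --pt "0 0 0" --pt "0 0 0" --pt "0 0 0" --yaw '[0,0,0,0,0,0,0,0,0,0,0,0,0,0]'

```text
time: 6.18
tcp_pos: [0.5379, 0.1109, 0.0088]
tool_rot: [-3.134, -0.192, -0.007]
wrist_force: [-0.2, 0.8, 14.7]
gripper_width: 0.0511
grasp_force: 7.1
```

Run:
```python
from fit import *
from go import rel
t,s=grab('top','t1'),grab('scene','s1')
rel(.5745,.01,-1.688)
st=get_state()['tcp_pos']
for cs in([t],[s],[t,s]):print(fit(cs,np.r_[st[:2],-1.4495],card()))
a=s['pixels'][170:350,180:440,::-1];cv2.imwrite('pics/s1c.png',cv2.resize(a,None,fx=3,fy=3,interpolation=cv2.INTER_CUBIC))
```

```text
t 6.2833 tcp [0.538  0.1109 0.0088] head -1.4484 tilt [ 0.005 -0.001 -1.   ] F [-0.2  1.3 13.7] w 0.05135215985270841
units xy [0.96 4.18 0.  ] yaw units 2.75
(array([ 0.52801751,  0.17823527, -1.34120096]), np.float64(19.092656256637582))
(array([ 0.53776174,  0.1125231 , -1.44372076]), np.float64(51.24373315745815))
(array([ 0.53768183,  0.11265481, -1.44476448]), np.float64(62.836483479437874))
```

View pics/s1c.png

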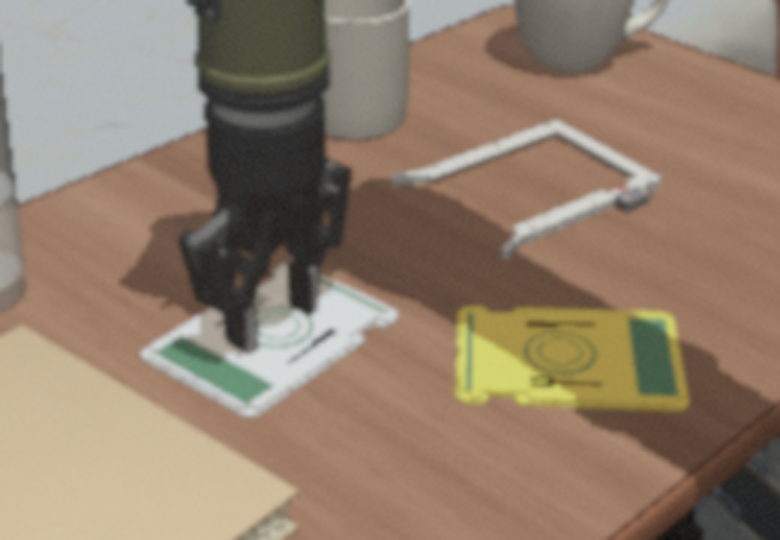

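The card follows the fingers: it is clear of the book, still in line, and the yellow card is out of its way. Next, the pose in front of the mouth.

drive_tool --gripper '[0.6,0.6,0.6,0.6,0.6,0.6,0.6,0.6,0.6,0.6,0.6,0.6,0.6,0.6,0.6,0.6,0.6,0.6,0.6,0.6]' --pt "0.1 0.1 0" --pt "0.2 0.2 0" --pt "0.24 0.25 0" --pt "0.24 0.25 0" --pt "0.12 0.3 0" --pt "0.06 0.3 0" --pt "0 0.3 0" --pt "0 0.3 0" --pt "0 0.3 0" --pt "0 0.3 0" --pt "0 0.3 0" --pt "0 0.3 0" --pt "0 0.3 0" --pt "0 0.3 0" --pt "0 0.2 0" --pt "0 0.12 0" --pt "0 0.06 0" --pt "0 0 0" --pt "0 0 0" --pt "0 0 0" --yaw '[0,0,0,0,0,0,0,0,0,0,0,0,0,0,0,0,0,0,0,0]'

```text
time: 7.95
tcp_pos: [0.5745, 0.0096, 0.0088]
tool_rot: [-3.135, -0.192, -0.007]
wrist_force: [-0.2, 0.9, 13.5]
gripper_width: 0.0515
grasp_force: 6.7
```

drive_tool --gripper '[0.6,0.6,0.6,0.6,0.6,0.6,0.6,0.6,0.6,0.6,0.6,0.6,0.6,0.6,0.6,0.6]' --pt "0 0 0" --pt "0 0 0" --pt "0 0 0" --pt "0 0 0" --pt "0 0 0" --pt "0 0 0" --pt "0 0 0" --pt "0 0 0" --pt "0 0 0" --pt "0 0 0" --pt "0 0 0" --pt "0 0 0" --pt "0 0 0" --pt "0 0 0" --pt "0 0 0" --pt "0 0 0" --yaw '[0.1,0.2,0.25,0.25,0.25,0.25,0.25,0.25,0.25,0.25,0.2,0.15,0.1,0,0,0]'

```text
time: 9.28
tcp_pos: [0.5744, 0.0093, 0.0088]
tool_rot: [-3.136, 0.185, -0.007]
wrist_force: [0.1, 0.9, 14.5]
gripper_width: 0.0513
grasp_force: 6.9
```

```bash
cat > chk.py <<'E'
from fit import *
from go import rel
import sys
n=sys.argv[1]; t,s=grab('top','t'+n),grab('scene','s'+n)
rel(.5745,.01,-1.688)
F=np.array([.554,-.164,-1.688]); st=get_state()['tcp_pos']
ex,ey=np.array([np.cos(F[2]),np.sin(F[2])]),np.array([-np.sin(F[2]),np.cos(F[2])])
print('tcp in frame',(st[:2]-F[:2])@ex,(st[:2]-F[:2])@ey)
for cs,fr in(([s],[.5541,-.1613,-1.6907]),([t,s],F)):
    p,v=fit(cs,np.r_[st[:2],F[2]],card()); d=p[:2]-fr[:2]
    print(p,round(v,1),'card in frame',d@ex,d@ey,p[2]-fr[2])
a=s['pixels'][170:320,220:440,::-1];cv2.imwrite(f'pics/s{n}c.png',cv2.resize(a,None,fx=3.5,fy=3.5,interpolation=cv2.INTER_CUBIC))
E
python3 chk.py 2
```

```text
t 9.3833 tcp [0.5744 0.0093 0.0088] head -1.6887 tilt [ 0.004 -0.001 -1.   ] F [-0.   0.2 13.3] w 0.05145775194868206
units xy [ 0.   -0.03  0.  ] yaw units -0.01
tcp in frame -0.17451752438172424 -2.3502251871321604e-06
[ 0.57366236  0.01102865 -1.70639464] 46.9 card in frame -0.17343392327662885 -0.0007231905043173565 -0.01569463628836143
[ 0.57388842  0.01167616 -1.69416793] 65.9 card in frame -0.17679659506507292 -0.0007908102111990364 -0.006167932558252653
```

View pics/s2c.png

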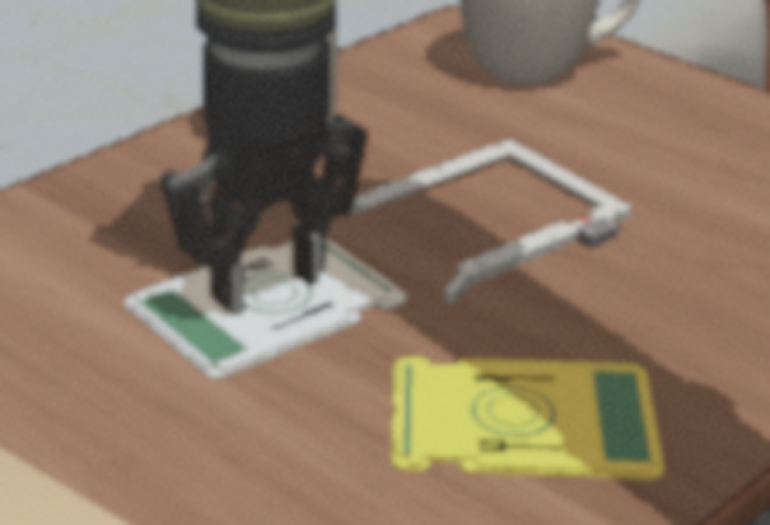

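The card lies aligned in front of the mouth. Now I'll push it in, stopping short of the catch.

drive_tool --gripper '[0.6,0.6,0.6,0.6,0.6,0.6,0.6,0.6,0.6,0.6,0.6,0.6,0.6,0.6]' --pt "0 0.1 0" --pt "0 0.2 0" --pt "0 0.2 0" --pt "0 0.2 0" --pt "0 0.2 0" --pt "0 0.2 0" --pt "0 0.2 0" --pt "0 0.2 0" --pt "0 0.2 0" --pt "0 0.2 0" --pt "0 0.2 0" --pt "0 0.1 0" --pt "0 0 0" --pt "0 0 0" --yaw '[0,0,0,0,0,0,0,0,0,0,0,0,0,0]'

```text
time: 10.55
tcp_pos: [0.5681, -0.0456, 0.0088]
tool_rot: [-3.136, 0.185, -0.007]
wrist_force: [0.9, 0.4, 14.2]
gripper_width: 0.0511
grasp_force: 6.8
```

drive_tool --gripper '[0.6,0.6,0.6,0.6,0.6,0.6,0.6,0.6,0.6,0.6,0.6,0.6,0.6,0.6,0.6,0.6,0.6,0.6]' --pt "0 0.1 0" --pt "0 0.2 0" --pt "0 0.2 0" --pt "0 0.2 0" --pt "0 0.2 0" --pt "0 0.2 0" --pt "0 0.2 0" --pt "0 0.2 0" --pt "0 0.2 0" --pt "0 0.2 0" --pt "0 0.2 0" --pt "0 0.2 0" --pt "0 0.2 0" --pt "0 0.2 0" --pt "0 0.2 0" --pt "0 0.2 0" --pt "0 0 0" --pt "0 0 0" --yaw '[0,0,0,0,0,0,0,0,0,0,0,0,0,0,0,0,0,0]'

```text
time: 12.05
tcp_pos: [0.559, -0.1231, 0.0088]
tool_rot: [3.135, -0.186, 0.007]
wrist_force: [-0.6, -1.0, 13.9]
gripper_width: 0.0508
grasp_force: 6.7
```

```bash
python3 chk.py 3
```

```text
t 12.15 tcp [ 0.5589 -0.1231  0.0088] head -1.6892 tilt [ 0.005  0.    -1.   ] F [ 0.1 -1.1 13.5] w 0.051165071249792596
units xy [-0.01 -5.36 -0.  ] yaw units -0.01
tcp in frame -0.041157965416528774 0.0001340654498298173
[ 0.55211192 -0.12348982 -1.81257624] 30.4 card in frame -0.03731830335976049 -0.006395796473096561 -0.12187623592940966
[ 0.55184552 -0.12050241 -1.82267022] 57.0 card in frame -0.042947239082418834 -0.007226111670692303 -0.13467022364675096
```

View pics/s3c.png

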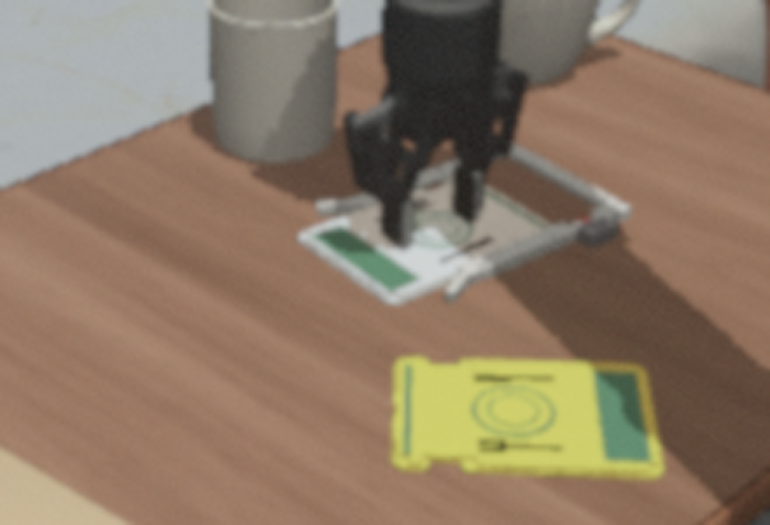

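The card is between the rails and unjammed, with lateral forces under 2 N. I'll press a little harder and push past the catch to the stop.

drive_tool --gripper '[0.6,0.6,0.6,0.6,0.6,0.6,0.6,0.6,0.6,0.6]' --pt "0 0 0.03" --pt "0 0.1 0" --pt "0 0.15 0" --pt "0 0.15 0" --pt "0 0.15 0" --pt "0 0.15 0" --pt "0 0.15 0" --pt "0 0.15 0" --pt "0 0 0" --pt "0 0 0" --yaw '[0,0,0,0,0,0,0,0,0,0]'

```text
time: 12.98
tcp_pos: [0.5571, -0.1469, 0.0088]
tool_rot: [-3.136, 0.183, -0.011]
wrist_force: [-0.3, 1.3, 17.6]
gripper_width: 0.051
grasp_force: 9.0
```

drive_tool --gripper '[0.6,0.6,0.6,0.6,0.6,0.6,0.6]' --pt "0 0.1 0" --pt "0 0.1 0" --pt "0 0.1 0" --pt "0 0.1 0" --pt "0 0.1 0" --pt "0 0 0" --pt "0 0 0" --yaw '[0,0,0,0,0,0,0]'

```text
time: 13.57
tcp_pos: [0.5556, -0.1594, 0.0088]
tool_rot: [3.136, -0.183, 0.011]
wrist_force: [0.6, 0.8, 18.0]
gripper_width: 0.0513
grasp_force: 9.0
```

drive_tool --gripper '[0.6,0.6,0.6,0.6,0.6,0.6]' --pt "0 0.08 0" --pt "0 0.08 0" --pt "0 0.04 0" --pt "0 0 0" --pt "0 0 0" --pt "0 0 0" --yaw '[0,0,0,0,0,0]'

```text
time: 14.07
tcp_pos: [0.5547, -0.1639, 0.0088]
tool_rot: [-3.136, 0.183, -0.01]
wrist_force: [-0.1, 2.4, 18.6]
gripper_width: 0.0513
grasp_force: 9.5
```

```bash
python3 chk.py 4
```

```text
t 14.1667 tcp [ 0.5548 -0.1639  0.0088] head -1.6876 tilt [ 0.006 -0.001 -1.   ] F [-0.3  2.8 19.3] w 0.05101455272455538
units xy [-0.03 -7.    0.  ] yaw units 0.01
tcp in frame -0.00022830545264922706 0.0007306679722282136
[ 0.55174386 -0.1514872  -1.7128176 ] 18.5 card in frame -0.009469960003496045 -0.0034874380525231536 -0.022117599235072394
[ 0.54612626 -0.15442625 -1.85126443] 40.4 card in frame -0.008587353024188065 -0.008939236754627364 -0.163264431026392
```

View pics/s4c.png

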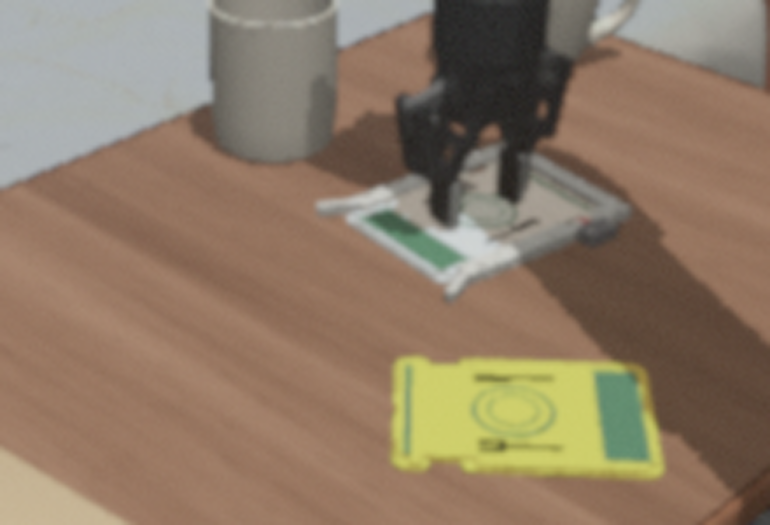

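The card is nearly home. I'll keep pushing until the stop answers with a clear force.

drive_tool --gripper '[0.6,0.6,0.6,0.6,0.6,0.6]' --pt "0 0.04 0" --pt "0 0.04 0" --pt "0 0 0" --pt "0 0 0" --pt "0 0 0" --pt "0 0 0" --yaw '[0,0,0,0,0,0]'

```text
time: 14.67
tcp_pos: [0.5545, -0.1657, 0.0088]
tool_rot: [-3.136, 0.183, -0.01]
wrist_force: [-0.3, 4.4, 19.4]
gripper_width: 0.051
grasp_force: 9.5
```

drive_tool --gripper '[0.6,0.6,0.6,0.6,0.6,0.6]' --pt "0 0.04 0" --pt "0 0.04 0" --pt "0 0 0" --pt "0 0 0" --pt "0 0 0" --pt "0 0 0" --yaw '[0,0,0,0,0,0]'

```text
time: 15.17
tcp_pos: [0.5543, -0.1674, 0.0088]
tool_rot: [-3.136, 0.183, -0.01]
wrist_force: [-0.3, 3.5, 19.3]
gripper_width: 0.0514
grasp_force: 9.5
```

drive_tool --gripper '[0.6,0.6,0.6,0.6,0.6,0.6]' --pt "0 0.06 0" --pt "0 0.06 0" --pt "0 0.04 0" --pt "0 0 0" --pt "0 0 0" --pt "0 0 0" --yaw '[0,0,0,0,0,0]'

```text
time: 15.67
tcp_pos: [0.5543, -0.1677, 0.0088]
tool_rot: [-3.132, 0.178, -0.01]
wrist_force: [-0.1, 12.9, 19.7]
gripper_width: 0.0513
grasp_force: 10.0
```

Run:
```python
from fit import *
from go import rel
t,s=grab('top','t5'),grab('scene','s5'); rel(.554,-.164,-1.688)
A=[cv2.resize(np.ascontiguousarray(a),(400,300),interpolation=cv2.INTER_CUBIC) for a in(s['pixels'][205:265,310:390,::-1],load('s4')['pixels'][205:265,310:390,::-1],t['pixels'][200:275,330:430,::-1],load('t0')['pixels'][200:275,330:430,::-1])]
cv2.imwrite('pics/m5.png',np.vstack([np.hstack(A[:2]),np.hstack(A[2:])]))
```

```text
t 15.7667 tcp [ 0.5543 -0.1678  0.0088] head -1.6845 tilt [ 0.006 -0.005 -1.   ] F [-0.2 11.9 20.4] w 0.0515823986656365
units xy [-0.03 -0.15  0.  ] yaw units 0.04
```

View pics/m5.png

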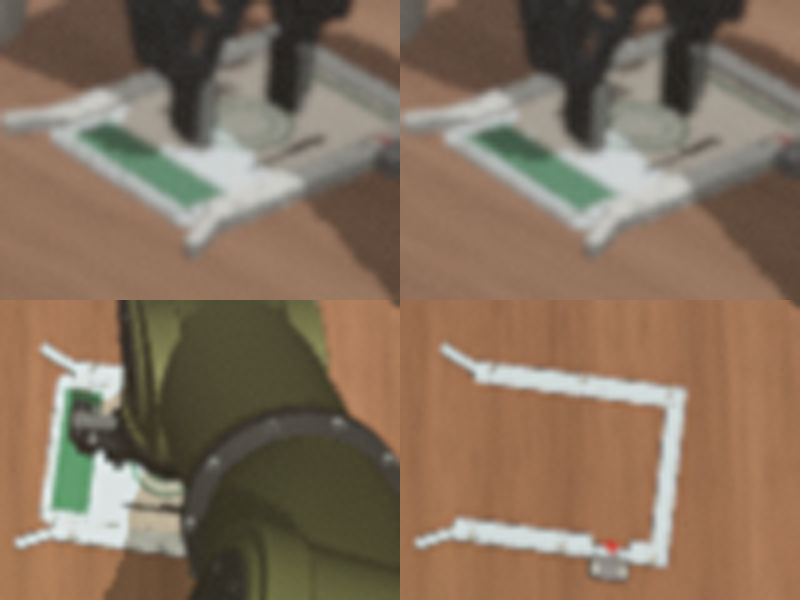

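The force jumped from 3.5 to 12.9 N while the tool stopped moving, so the card is at the stop. The picture shows its rear edge just out between the flares. Lifting off straight up.

drive_tool --gripper '[0.6,0.6,0.6,0.6,0.6,0.6,0.6,0.6,0.6,0.6,0.6,0.6,0.6,0.6,0.6,0.6,0.6,0.6,0.6,0.6]' --pt "0 0 -0.1" --pt "0 0 -0.2" --pt "0 0 -0.4" --pt "0 0 -0.8" --pt "0 0 -0.8" --pt "0 0 -0.8" --pt "0 0 -0.8" --pt "0 0 -0.8" --pt "0 0 -0.8" --pt "0 0 -0.8" --pt "-0.3 -1 0" --pt "-0.3 -1 0" --pt "-0.3 -1 0" --pt "-0.3 -1 0" --pt "-0.3 -1 0" --pt "-0.3 -1 0" --pt "-0.3 -1 0" --pt "-0.3 -1 0" --pt "-0.3 -1 0" --pt "-0.3 -1 0" --yaw '[0,0,0,0,0,0,0,0,0,0,0,0,0,0,0,0,0,0,0,0]'

```text
time: 17.43
tcp_pos: [0.5055, 0.0847, 0.1643]
tool_rot: [3.135, -0.187, 0.0]
wrist_force: [0.1, 0.3, 0.9]
gripper_width: 0.0511
grasp_force: 0.0
```

Run:
```python
from fit import *
from go import rel
t,s=grab('top','t6'),grab('scene','s6'); rel(.554,-.164,-1.688)
A=[cv2.resize(np.ascontiguousarray(a),None,fx=f,fy=f,interpolation=cv2.INTER_CUBIC) for f,a in((6.4,s['pixels'][200:262,305:405,::-1]),(6.4,t['pixels'][205:277,330:430,::-1]))]
A=np.vstack(A); cv2.imwrite('pics/m6.png',cv2.resize(A,None,fx=.69,fy=.69) if A.shape[0]>860 else A[:600] if 0 else cv2.resize(A,None,fx=.69,fy=.69))
```

```text
t 17.5333 tcp [0.505  0.0888 0.1646] head -1.6832 tilt [ 0.    -0.002 -1.   ] F [ 0.1 -0.   0.6] w 0.05098300394030903
units xy [ 3.08  9.83 -0.02] yaw units 0.05
```

View pics/m6.png

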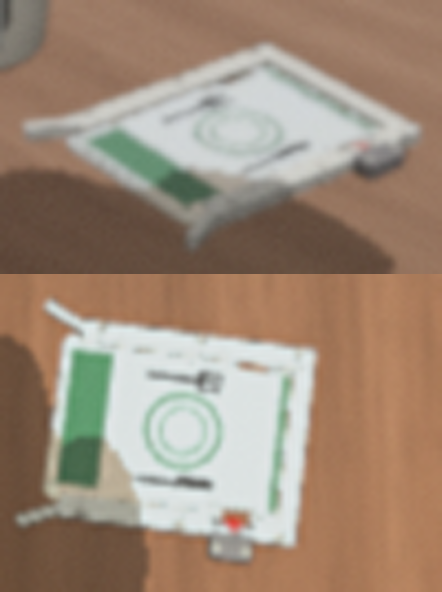

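The fingers are off. Wood shows on both sides of the red nose (about (235,522) in the picture), so it sits in the notch. I'll check the numbers: red nose against the start, and the printed ring's centre.

Run:
```python
from fit import *
for f in('t0','t5','t6','s0','s4','s6'):
    c=load(f);a=c['pixels'].astype(int);m=(a[:,:,0]-np.maximum(a[:,:,1],a[:,:,2])); m=np.where(m>70,m,0)
    win=np.zeros_like(m); sl=np.s_[255:275,370:395] if f[0]=='t' else np.s_[225:245,375:400]; win[sl]=m[sl]
    v,u=np.nonzero(win); w=win[v,u]; print(f,len(u),w.sum(),(u@w/max(w.sum(),1),v@w/max(w.sum(),1)))
c=load('t6');a=c['pixels'].astype(int)
g=a[:,:,1]-a[:,:,0]
def cen(c,sl):
    a=c['pixels'].astype(int); g=np.clip(a[:,:,1]-a[:,:,0]-12,0,None); w=np.zeros_like(g); w[sl]=g[sl]; v,u=np.nonzero(w); k=w[v,u]; return u@k/k.sum(),v@k/k.sum()
# ring centre: start vs now, in card/frame coordinates
def loc(uv,p):
    d=p2w(c,[uv],.004)[0,:2]-p[:2]; C,S=np.cos(p[2]),np.sin(p[2]); return d@[C,S],d@[-S,C]
for n,uv in(('ring',0),):
    r0=cen(load('t0'),np.s_[236:257,241:264]); r6=cen(c,np.s_[229:250,359:382])
    print(r0,r6,loc(r0,[.5297,.1576,-1.4497]),loc(r6,[.5539,-.1649,-1.6867]))
```

```text
t0 10 953 (np.float64(382.4931794333683), np.float64(260.800629590766))
t5 0 0 (np.float64(0.0), np.float64(0.0))
t6 10 995 (np.float64(382.4934673366834), np.float64(260.8010050251256))
s0 0 0 (np.float64(0.0), np.float64(0.0))
s4 0 0 (np.float64(0.0), np.float64(0.0))
s6 0 0 (np.float64(0.0), np.float64(0.0))
(np.float64(251.67015706806282), np.float64(245.76832460732984)) (np.float64(370.72277698525915), np.float64(240.14931050879696)) (np.float64(0.005446471459695647), np.float64(0.0005278058981565757)) (np.float64(0.006961069809844992), np.float64(0.00047989532232407654))
```

```bash
python3 -c "
from plant import *
print(job_done())"
```

```text
the job is handed in; nothing more can be done
None
```

The job is handed in: the diet card lies flat in the frame against the end stop, the red catch is back at its starting position in the notch, and the arm is clear. No score came back.

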